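# Make up two whisky gift kits

## Robot

A 7-joint arm with a two-finger parallel gripper is mounted at the origin on the work surface. World frame = base frame: x ahead of the robot, y to its left, z up, the work surface at z = 0. Lengths are in m, angles in rad, forces in N, time in s.
With the tool pointing down it reaches from about 0.4 to 0.9 m from the base axis. Payload 5.6 kg.
Tool frame: the origin (TCP) lies on the front face of the gripper's body, between the roots of the fingers; the fingertips stand 88 mm ahead of it and the grasp point (between the pads) lies 69 mm ahead of it; x points along the fingers, z is the direction in which the jaws open and shut, and the axes are right-handed (so a half turn about x gives the same grasp; the last joint's range is limited). The gripper opens to 92 mm and grips with 3 to 60 N. Pads are 20 mm wide; open, the fingers measure 128 mm over their backs; the gripper's body (75 mm by 189 mm) begins 69 mm behind the grasp point.
Start: joints at [1.141, 0.468, -0.012, 1.603, 0.006, 1.071, -0.056], TCP at [0.245, -0.602, 0.303] pointing down, gripper open.
Joint ranges: [-2.53, 2.53], [-0.31, 2.02], [-1.57, 1.55], [0.28, 2.44], [-1.29, 4.43], [0.15, 1.84], [-2.92, 2.92]. Speed limits (rad/s): [2.57, 2.57, 3.14, 3.14, 3.14, 3.14, 3.14].

## Interface

Orientations are given as a unit quaternion [w, x, y, z].
In Python, from workcell import bot, viewer gives the robot as it stands.
- The arm moves only by the tool move_arm, never from a script. Its argument "targets" is one flat list of numbers, 5 for each row, row after row: the opening, from -1 (shut) to 1 (fully open), so that 0 is half open, then the shift along the tool's x, y, z in m, then the turn about the tool's x in rad. In form: [fingers, dx, dy, dz, yaw, fingers, dx, dy, dz, yaw, ...]. A call has 1 to 5 rows; each row shifts and turns the commanded pose from where the row before left it, along the tool's axes as they then stand; what a row does not reach is not made up. A row lasts 1/8 s, in which the tool goes at most 62.5 mm and 10.7 degrees, less where a joint would pass 70% of its speed; a pose out of reach is approached as far as the arm can. A call is refused whole if a number of a shift passes 0.0625 or a number of a turn 0.188, either way. A call with a gripper value outside its range is refused whole. The fingers move at their own pace and stop on an object; "squeeze" is the grip in N (left out, the last holds). Time passes only in rows, so rows that do not move let the fingers close. It gives the time, the measured TCP pose, the force and the opening at its end, in the units of the state.
- bot.get_state(): the state, without advancing time (a new reading comes with each control period).
- viewer.snapshot(name): name is "scene" or "side" or "wrist"; returns a dict with "frame" (400x640x3 uint8, red, green, blue), "fx", "fy", "cx", "cy" (pixels), "view" (4x4, takes a point from world to camera coordinates); the wrist camera has in their place "tool_from_camera" (4x4, takes a point from camera to tool coordinates, whose origin is the TCP and whose axes are the tool frame's). Camera axes: x right, y down, z forward; pixel columns grow to the right and rows downward; lengths in m; the calibration is good to about 2 mm. A picture is of the moment at which its call begins: read the wrist's pose just before it. There is no depth.
- bot.finish_job(): hands the job in, once; it reports no verdict.
The state is a dict: "time_s": time; "qpos": joint angles; "joint_vel": joint speeds; "tau": joint torques, N m; "tcp_pos": TCP position; "ee_rot": TCP orientation; "contact_force": force on the tool from outside, world axes, zero at the start; "moment": the same for the moment, N m; "grip_width": finger opening in m.
Only numpy, scipy, OpenCV 4.12 (cv2) and the standard library are available. Lean on these libraries where they do the work, as an engineer would, in place of code of your own. Each camera call takes 0.05 s, during which the arm holds its last target. There are 200 camera calls.

## Task

Make up two gift kits in the wooden trays. Stand the square bottle and the stubby round bottle in the two end compartments of the three-compartment tray (either one at either end), with the steel jigger in the middle compartment between them, and stand the tall slim bottle and the white cup in the two-compartment tray (either way round). Everything ends upright and right way up on the tray floor, one thing to a compartment; never knock any of it over, and leave the coaster, tag pad and bell where they are.

Things in the scene. Friction and masses are not known exactly. Their poses are not given: they have to be found in the camera images.
- tall_bottle: Tall slim round miniature bottle, amber glass, paper label, black cap: 115 mm high; body 36 mm in diameter and straight-sided up to 76 mm, then shoulder and neck, 21 mm cap from 94 to 115 mm. Origin at the centre of the underside, z up its axis. About 0.12 kg.
- stubby_bottle: Stubby round miniature bottle, amber glass, paper label, black cap: 84 mm high; body 48 mm in diameter and straight-sided up to 58 mm, 27 mm cap from 66 to 84 mm. Origin at the centre of the underside, z up its axis. About 0.14 kg.
- square_bottle: Square miniature bottle, amber glass, paper labels on two opposite sides (its +x and -x sides), black cap: 100 mm high; body 46 x 46 mm (sides along its x and y) up to 70 mm, 27 mm cap from 82 to 100 mm. Origin at the centre of the underside, z up its axis. About 0.17 kg.
- jigger: Steel double measure (jigger), 78 mm high: lower cup 38 mm in diameter up to 26 mm, narrow waist, larger open upper cup 44 mm in diameter, straight-sided from 44 to 78 mm. It stands on the smaller cup. Origin at the centre of the underside, z up its axis. About 0.12 kg.
- cup: White ceramic tasting cup without handle, 68 mm high, 50 mm in diameter and straight-sided from 12 mm up, open at the top, wall 3.5 mm. Origin at the centre of the underside, z up its axis. About 0.13 kg.
- long_tray: Pale wooden tray, 236 mm long, with three equal open compartments in a row, each about 72 x 72 mm inside; their centres lie at x = -77, 0 and +77 mm. Outer width 82 (y) and height 26, walls, dividers and floor 5 thick; about 185 to 390 mm off to one side of the robot, long side roughly fore and aft. Loose, about 0.9 kg. Origin at the centre of the underside, x along the row of compartments, y across it.
- short_tray: Pale wooden tray, 159 mm long, with two equal open compartments in a row, each about 72 x 72 mm inside; their centres lie at x = -38.5 and +38.5 mm. Outer width 82 (y) and height 26, walls, dividers and floor 5 thick; about 185 to 390 mm off to one side of the robot, long side roughly fore and aft. Loose, about 0.9 kg. Origin at the centre of the underside, x along the row of compartments, y across it.
- coaster: Round cork coaster, 68 mm in diameter, 8 mm thick, lying loose among the stock; leave it. Origin at the centre of the underside.
- tag_pad: Small brown block of price tags, 60 x 40 x 16 mm, lying loose among the stock; leave it. Origin at the centre of the underside.
- bell: Low brass counter bell, 52 mm in diameter, 34 mm high, standing loose among the stock; leave it. Origin at the centre of the underside.
Not all that is in view belongs to the job. Leave any purple look-alike of the cup alone. What is shaped like the short_tray but pink is not meant.

How it is judged:
By the outcome, as a careful person would: the job done as asked, in the order asked, and still so for the second after the job is handed in, with the robot touching nothing.
It also fails if it takes over 120 s, if anything falls off the work surface, if the arm or the gripper's body presses on something with over 40 N, if the wrist force passes 120 N, or if a joint passes its speed limit or range.

## Working session

There is one attempt and no reset: what is moved stays moved. The work goes in short steps, Python scripts to look and compute and a tool call to move; the robot and the scene stay as the last step left them, time stands still between calls to the robot, and variables do not carry over. Pictures are saved under pics/ and viewed, about 12 in all and at most 16, crops included, and the job is handed in when it is done.

Besides the shell and the picture viewer there is one more tool, called after "Emit:" in YAML: its name, and indented under it one key for each argument. move_arm: Moves the arm, as the interface text tells. Its arguments: {"type":"object","properties":{"targets":{"type":"array","items":{"type":"number"}},"squeeze":{"type":"number"}},"required":["targets"]}

```bash
ls; mkdir -p pics; python3 - <<'E'
from workcell import bot, viewer
import cv2,json
s=bot.get_state()
print({k:(v if not hasattr(v,'tolist') else v.tolist()) for k,v in s.items()})
for n in("scene","side","wrist"):
    d=viewer.snapshot(n); cv2.imwrite(f"pics/{n}0.png",d["frame"][:,:,::-1])
    print(n,d["fx"],d["fy"],d["cx"],d["cy"],(d.get("view") if n!="wrist" else d["tool_from_camera"]))
E
```

```text
pics
{'time_s': 0.0, 'qpos': [1.141001079814044, 0.46837898444914006, -0.011601491323654964, 1.6036325898868227, 0.005985748621743379, 1.0714135172408437, -0.05625483536156411], 'joint_vel': [-0.0012381179667245834, 0.0002930520270416195, -0.0003655570144173718, -0.0009449670121777732, 0.0013760111393629857, 0.00010689567649464634, 0.0006248473926555884], 'tau': [0.0002613113156257896, -52.057074308395386, -0.011837352358270437, -24.374515414237976, -0.05669190315529704, 0.017157415277324617, 0.0001492171395511832], 'tcp_pos': [0.2449754166039077, -0.6015952282059774, 0.30173533134173375], 'ee_rot': [0.5862212863192632, 0.39490974869647966, 0.5873188486636322, -0.3942682638193154], 'contact_force': [-0.41569070915799117, 0.30899252657795745, 0.6988390730154761], 'moment': [0.0038125420610968744, 0.006751587075766928, 0.000815444472588019], 'grip_width': 0.09164062428259946}
scene 460.9062500616531 460.9062500616531 322.21724029102757 192.45187182140418 [[-0.83604657  0.54828973  0.02011216  0.45005602]
 [ 0.41090711  0.65001071 -0.63925068 -0.17244684]
 [-0.3635677  -0.5261791  -0.76873537  1.3631374 ]
 [ 0.          0.          0.          1.        ]]
side 422.7441266417798 422.7441266417798 320.2032240521431 202.176894417102 [[-0.98214279 -0.18745824  0.01596705  0.50154118]
 [-0.14522436  0.70143374 -0.69778263  0.1264217 ]
 [ 0.11960528 -0.68764098 -0.71613159  0.95742392]
 [ 0.          0.          0.          1.        ]]
wrist 304.9812573031462 304.9812573031462 318.3466473224298 197.25391442164408 [[ 1.48021184e-04 -2.75900610e-01  9.61186159e-01 -8.10072101e-02]
 [-4.56447561e-04 -9.61186088e-01 -2.75900519e-01  7.78543886e-02]
 [ 9.99999885e-01 -3.97891956e-04 -2.68210063e-04  1.46913646e-03]
 [ 0.00000000e+00  0.00000000e+00  0.00000000e+00  1.00000000e+00]]
```

View pics/scene0.png

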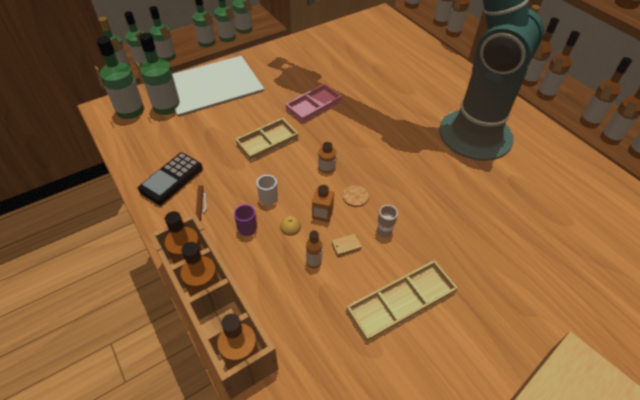

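View pics/side0.png

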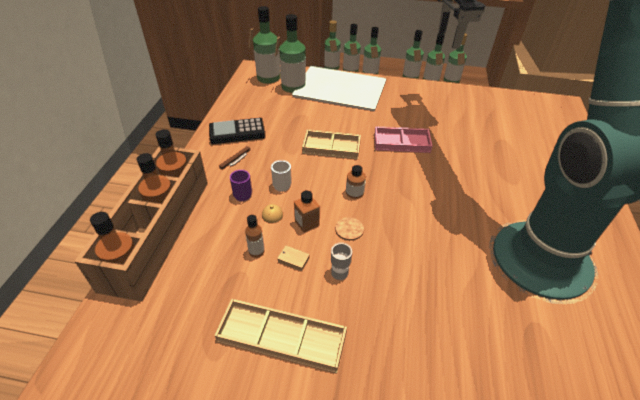

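```bash
python3 - <<'E'
import cv2
a=cv2.imread("pics/scene0.png");b=cv2.imread("pics/side0.png")
def crop(im,x0,y0,x1,y1,s,n):
    c=cv2.resize(im[y0:y1,x0:x1],None,fx=s,fy=s,interpolation=cv2.INTER_CUBIC)
    for x in range(-(-x0//20)*20,x1,20):
        cv2.line(c,((x-x0)*s,0),((x-x0)*s,6),(255,255,255),1);cv2.putText(c,str(x),((x-x0)*s,16),0,.35,(255,255,255),1)
    for y in range(-(-y0//20)*20,y1,20):
        cv2.line(c,(0,(y-y0)*s),(6,(y-y0)*s),(255,255,255),1);cv2.putText(c,str(y),(8,(y-y0)*s),0,.35,(255,255,255),1)
    cv2.imwrite(n,c); print(c.shape)
crop(a,225,110,465,340,2,"pics/x.png") if 0 else None
crop(a,228,120,428,280,4,"pics/sc1.png")
crop(b,215,120,385,290,3,"pics/sd1.png")
E
```

```text
(640, 800, 3)
(510, 510, 3)
```

View pics/sc1.png

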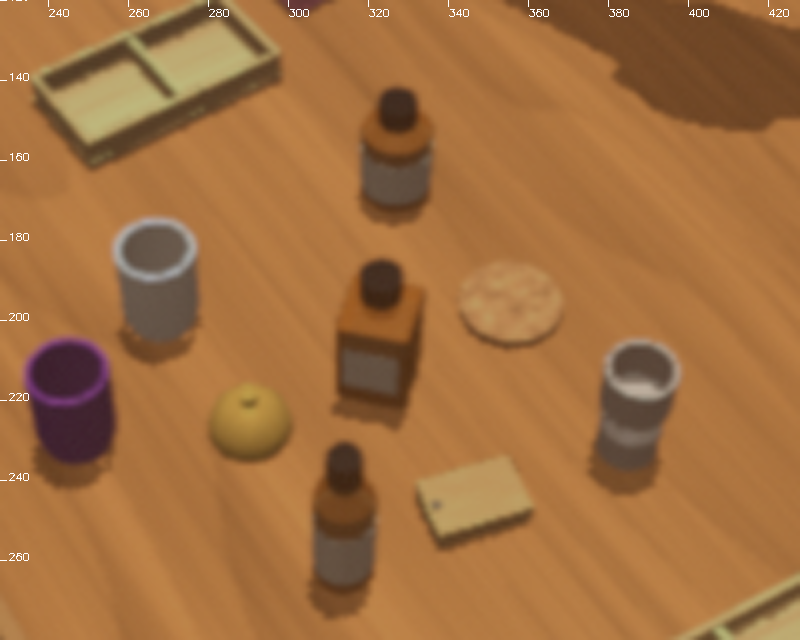

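View pics/sd1.png

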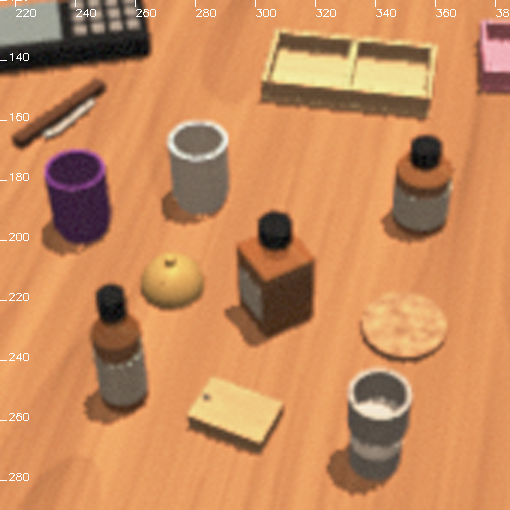

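```bash
cat > h.py <<'E'
import numpy as np, cv2
from scipy.optimize import least_squares
from scipy.spatial.transform import Rotation as R
from workcell import bot, viewer
CAL={"scene":(460.906,322.217,192.452,np.array([[-0.83604657,0.54828973,0.02011216,0.45005602],[0.41090711,0.65001071,-0.63925068,-0.17244684],[-0.3635677,-0.5261791,-0.76873537,1.3631374]])),
"side":(422.744,320.203,202.177,np.array([[-0.98214279,-0.18745824,0.01596705,0.50154118],[-0.14522436,0.70143374,-0.69778263,0.1264217],[0.11960528,-0.68764098,-0.71613159,0.95742392]]))}
def proj(cam,P):
    f,cx,cy,V=CAL[cam]; q=np.atleast_2d(P)@V[:,:3].T+V[:,3]
    return np.c_[f*q[:,0]/q[:,2]+cx,f*q[:,1]/q[:,2]+cy]
def ray(cam,uv,z):
    f,cx,cy,V=CAL[cam]; d=V[:,:3].T@np.array([(uv[0]-cx)/f,(uv[1]-cy)/f,1]); o=-V[:,:3].T@V[:,3]
    return (o+d*(z-o[2])/d[2])[:2]
E
python3 - <<'E'
import cv2,numpy as np
from h import *
P={"cup":((266.75,182.25),(281,166.7),.068),"stubby":((327.5,145.75),(357,169),.084),"square":((323.25,189),(306.7,194.7),.1),"tall":((314,234.25),(252,218.7),.115),"jigger":((388.25,212.75),(341.3,250.3),.078),"purple":((244.75,212.75),(240.7,176),.068),
"coaster":((355.75,195.25),(349.7,227.7),.008)}
for n,(a,b,z) in P.items(): print(n,ray("scene",np.array(a)-.4,z).round(4),ray("side",np.array(b)-.33,z).round(4))
a=cv2.imread("pics/scene0.png");b=cv2.imread("pics/side0.png")
def crop(im,x0,y0,w,h,s):
    c=cv2.resize(im[y0:y0+h,x0:x0+w],None,fx=s,fy=s,interpolation=cv2.INTER_CUBIC)
    for x in range(-(-x0//10)*10,x0+w,10): cv2.line(c,((x-x0)*s,0),((x-x0)*s,6),(255,255,255),1);cv2.putText(c,str(x),((x-x0)*s,16),0,.35,(255,255,255),1)
    for y in range(-(-y0//10)*10,y0+h,10): cv2.line(c,(0,(y-y0)*s),(6,(y-y0)*s),(255,255,255),1);cv2.putText(c,str(y),(8,(y-y0)*s),0,.35,(255,255,255),1)
    return c
l=np.vstack([crop(a,340,258,130,84,3),crop(b,212,297,130+10,78,3)[:, :390]]) 
r=np.vstack([crop(a,230,113,78,52,5),crop(b,296,125,78,45,5)])
h=max(l.shape[0],r.shape[0]); pad=lambda c:np.vstack([c,np.zeros((h-c.shape[0],c.shape[1],3),np.uint8)])
cv2.imwrite("pics/tr.png",np.hstack([pad(l),pad(r)])); print(l.shape,r.shape)
E
```

```text
cup [ 0.6336 -0.1086] [ 0.6335 -0.1094]
stubby [ 0.445  -0.1222] [ 0.4444 -0.1215]
square [0.5431 0.0064] [0.5425 0.0067]
tall [0.6366 0.112 ] [0.635  0.1133]
jigger [0.4444 0.1323] [0.444  0.1289]
purple [ 0.7226 -0.0531] [ 0.7211 -0.0557]
coaster [0.4391 0.0051] [0.4397 0.0039]
(486, 390, 3) (485, 390, 3)
```

View pics/tr.png

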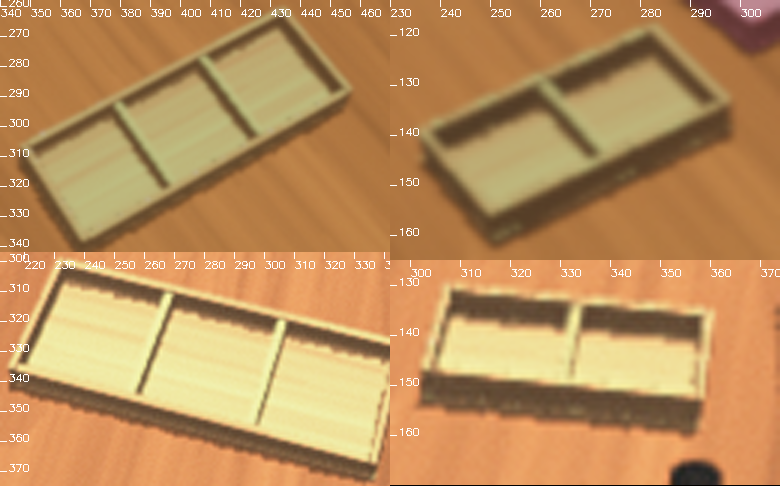

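```bash
python3 - <<'E'
from h import *
def fit(L,sc,sd,x0):
    sx=[(-1,-1),(1,-1),(1,1),(-1,1)]
    C=np.array([[a*L/2,b*.041,.026] for a,b in sx])
    obs=[("scene",i,p) for i,p in enumerate(sc) if p]+[("side",i,p) for i,p in enumerate(sd) if p]
    def pts(q): 
        c,s=np.cos(q[2]),np.sin(q[2]); return np.c_[q[0]+c*C[:,0]-s*C[:,1],q[1]+s*C[:,0]+c*C[:,1],C[:,2]]
    def f(q):
        P=pts(q); return np.concatenate([proj(c,P[i])[0]-np.array(p)+.35 for c,i,p in obs])
    r=least_squares(f,x0); q=r.x; print(q.round(4),np.abs(r.fun).max().round(2),r.fun.round(1))
# corners by identity: (-x,-y),(+x,-y),(+x,+y),(-x,+y); image left = larger x
fit(.236,[(432.7,262),(346,308.7),(367.3,338),(456.7,288)],[None,(232.7,300.3),(215.3,335),(338.7,368.3)],[.55,.3,0])
fit(.159,[(283,118),(236.4,139),(250,156.6),(298,133)],[(360.4,135),(307.6,131),(303,147.4),(358,152.6)],[.55,-.3,0])
s=bot.get_state(); M=R.from_quat(np.roll(s["ee_rot"],-1)).as_matrix(); print(M.round(4))
E
```

```text
[ 0.529   0.3008 -0.0605] 2.57 [ 1.5 -2.5  0.4 -2.6  0.4  0.9  1.1 -0.3 -1.6 -1.4 -1.4  1.2 -1.1 -0.3]
[ 0.5336 -0.2929  0.0534] 0.98 [-0.  -0.5 -1.   0.1  0.4 -0.3  0.8  0.2  0.5  0.2 -0.9 -0.9 -0.9  0.
  0.9  0.4]
[[-6.000e-04  9.262e-01  3.771e-01]
 [ 1.200e-03  3.771e-01 -9.262e-01]
 [-1.000e+00 -1.000e-04 -1.300e-03]]
```

```bash
cat >> h.py <<'E'
def st():
    s=bot.get_state(); M=R.from_quat(np.roll(s["ee_rot"],-1)).as_matrix()
    return s,np.array(s["tcp_pos"]),M,np.degrees(np.arctan2(M[1,2],M[0,2]))
def to(x,y,z,jaw):
    """grasp point target (world) -> turn first, then shift in the turned tool axes; direct-down tool"""
    s,p,M,a=st(); j=np.radians(jaw); d=(a-jaw+180)%360-180
    Z=np.array([np.cos(j),np.sin(j),0]); X=np.array([0,0,-1.]); T=np.c_[X,np.cross(Z,X),Z]
    print("tcp",p.round(4),"jaw",round(a,2),"tilt",M[:,0].round(4),"w",round(s["grip_width"],4),"F",np.round(s["contact_force"],1),"t",s["time_s"])
    print("yaw",np.radians(d).round(4),"shift",(T.T@(np.array([x,y,z+.069])-p)).round(4))
E
python3 - <<'E'
from h import *
c=lambda x,y:(228+x/4-.4,120+y/4-.4); d=lambda x,y:(215+x/3-.33,120+y/3-.33)
print("bell",ray("scene",c(250,425),.015),ray("side",d(172,280),.015))
print("tag",[ray("scene",c(*p),.016).round(3) for p in[(415,487),(510,457),(533,507),(440,545)]])
K=[ray("scene",c(*p),.07).round(4) for p in[(338,322),(410,335),(425,290)]]
print("sq top scene",K,[np.degrees(np.arctan2(*(b-a)[::-1])) for a,b in zip(K,K[1:])])
K=[ray("side",d(*p),.07).round(4) for p in[(238,254),(272,278),(314,258)]]
print("sq top side",K,[np.degrees(np.arctan2(*(b-a)[::-1])) for a,b in zip(K,K[1:])])
to(.543,.0066,.3,-90)
E
```

```text
bell [0.6344008  0.00375258] [0.62895118 0.00216231]
tag [array([0.575, 0.095]), array([0.515, 0.108]), array([0.525, 0.144]), array([0.586, 0.136])]
sq top scene [array([0.5701, 0.0018]), array([0.5393, 0.0331]), array([0.5122, 0.0091])] [np.float64(134.5386912926392), np.float64(-138.4716145339214)]
sq top side [array([0.57  , 0.0144]), array([0.5394, 0.0336]), array([0.5125, 0.0069])] [np.float64(147.89374404488214), np.float64(-135.21378922987716)]
tcp [ 0.245  -0.6017  0.302 ] jaw -67.84 tilt [-6.0e-04  1.2e-03 -1.0e+00] w 0.0916 F [ 0.7 -0.2  0.4] t 0.15
yaw 0.3867 shift [-0.067   0.298  -0.6083]
```

Emit:
move_arm:
  targets: [1,0,0,0,-0.133,1,0,0,0,-0.133,1,0,0,0,-0.133,1,0.003,0.058,-0.02,0,1,0.003,0.058,-0.02,0]

```text
time_s: 0.78
tcp_pos: [0.299, -0.4905, 0.296]
ee_rot: [0.653, 0.271, 0.653, -0.271]
contact_force: [1.6, 0.4, -0.1]
grip_width: 0.0917
```

Emit:
move_arm:
  targets: [1,0.003,0.058,-0.02,0,1,0.003,0.058,-0.02,0,1,0.003,0.058,-0.02,0,1,0.003,0.058,-0.02,0,1,0.003,0.058,-0.02,0]

```text
time_s: 1.4
tcp_pos: [0.4336, -0.2141, 0.2817]
ee_rot: [0.653, 0.27, 0.653, -0.271]
contact_force: [0.9, -0.3, 0.1]
grip_width: 0.0918
```

Emit:
move_arm:
  targets: [1,0.003,0.058,-0.02,0,1,0.003,0.058,-0.02,0,1,0.003,0.058,-0.02,0,1,0.003,0.058,-0.02,0,1,0,0,0,0]

```text
time_s: 2.02
tcp_pos: [0.5414, 0.0104, 0.2694]
ee_rot: [0.654, 0.269, 0.655, -0.267]
contact_force: [-0.2, -0.7, -0.1]
grip_width: 0.0923
```

```bash
cat >> h.py <<'E'
def wrist(name):
    s,p,M,a=st(); d=viewer.snapshot("wrist"); cv2.imwrite(f"pics/{name}.png",d["frame"][:,:,::-1])
    np.savez(f"pics/{name}.npz",p=p,M=M,C=d["tool_from_camera"],K=[d["fx"],d["fy"],d["cx"],d["cy"]])
def wray(name,uv,z):
    q=np.load(f"pics/{name}.npz"); fx,fy,cx,cy=q["K"]; W=np.eye(4); W[:3,:3]=q["M"]; W[:3,3]=q["p"]; W=W@q["C"]
    d=W[:3,:3]@np.array([(uv[0]-cx)/fx,(uv[1]-cy)/fy,1]); o=W[:3,3]
    return (o+d*(z-o[2])/d[2])[:2]
E
python3 - <<'E'
from h import *
to(.543,.0066,.052,-45); print(st()[0]["qpos"]); wrist("w1")
E
```

```text
tcp [0.5414 0.0104 0.2694] jaw -44.48 tilt [ 3.0e-04  2.8e-03 -1.0e+00] w 0.0923 F [-0.2 -0.7 -0.1] t 2.025
yaw 0.009 shift [ 0.1484 -0.0015  0.0038]
[ 0.26078435  0.36371512 -0.41627753  1.87991827  0.17646734  0.93353085
 -1.01304281]
```

View pics/w1.png

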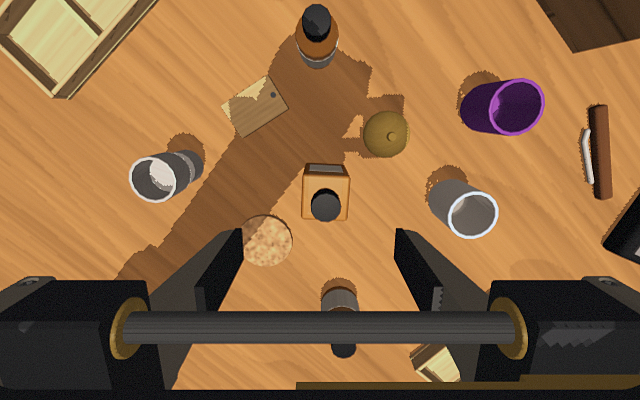

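```bash
python3 - <<'E'
from h import *
for n,uv,z in [("square",(325.5,205),.1),("sqtopL",(302,220),.07),("sqtopR",(349,219),.07),("cup",(473,214.5),.068),("jig",(153,180),.078),("tall",(316,22),.115),("bell",(391,137),.034)]:
    print(n,wray("w1",uv,z).round(4))
E
```

```text
square [0.5457 0.0046]
sqtopL [0.5125 0.0025]
sqtopR [ 0.546  -0.0289]
cup [ 0.6353 -0.1111]
jig [0.4452 0.1272]
tall [0.6362 0.1077]
bell [ 0.6307 -0.0058]
```

Emit:
move_arm:
  targets: [1,0.03,-0.002,0.006,0,1,0.05,0,0,0,1,0.048,0,0,0,1,0.02,0,0,0,1,0,0,0,0]

```text
time_s: 2.7
tcp_pos: [0.5419, -0.0029, 0.1201]
ee_rot: [0.652, 0.27, 0.654, -0.272]
contact_force: [-0.2, -0.7, 0.6]
grip_width: 0.0919
```

Emit:
move_arm:
  targets: [-1,0,0,0,0,-1,0,0,0,0,-1,0,0,0,0,-1,0,0,0,0,-1,0,0,0,0]
  squeeze: 20

```text
time_s: 3.32
tcp_pos: [0.543, -0.0006, 0.1218]
ee_rot: [0.653, 0.27, 0.654, -0.271]
contact_force: [-2.4, -0.1, 3.6]
grip_width: 0.0458
```

```bash
python3 - <<'E'
from h import *
to(.529+.077,.3008-.077*.06,.13,-93.5); print(st()[0]["qpos"])
E
```

```text
tcp [ 0.543  -0.0006  0.1218] jaw -44.97 tilt [-7.e-04  0.e+00 -1.e+00] w 0.0458 F [-2.4 -0.1  3.6] t 3.325
yaw 0.847 shift [-0.0772  0.0448 -0.3001]
[ 0.20430026  0.57901448 -0.3334472   1.96482851  0.30186469  0.6462482
 -1.10654182]
```

Emit:
move_arm:
  targets: [-1,-0.03,0,0,0,-1,-0.06,0,0,0,-1,-0.05,0,0,0,-1,0,0,0,0.17,-1,0,0,0,0.17]

```text
time_s: 3.95
tcp_pos: [0.5434, -0.0011, 0.2623]
ee_rot: [0.597, 0.379, 0.597, -0.379]
contact_force: [0.1, -0.3, -1.6]
grip_width: 0.0459
```

Emit:
move_arm:
  targets: [-1,0,0,0,0.17,-1,0,0,0,0.17,-1,0,0,0,0.167,-1,0,0.009,-0.06,0,-1,0,0.009,-0.06,0]

```text
time_s: 4.58
tcp_pos: [0.569, 0.1184, 0.2615]
ee_rot: [-0.484, -0.516, -0.484, 0.516]
contact_force: [2.3, 0.6, -2.0]
grip_width: 0.0457
```

Emit:
move_arm:
  targets: [-1,0,0.009,-0.06,0,-1,0,0.009,-0.06,0,-1,0,0.009,-0.06,0,-1,0,0,0,0,-1,0,0,0,0]

```text
time_s: 5.2
tcp_pos: [0.6064, 0.2952, 0.2607]
ee_rot: [-0.485, -0.514, -0.484, 0.516]
contact_force: [0.1, -0.1, -1.2]
grip_width: 0.0461
```

```bash
python3 - <<'E'
from h import *
to(.529+.077,.3008-.077*.06,.057,-93.5); wrist("w2")
E
```

```text
tcp [0.6064 0.2952 0.2607] jaw -93.5 tilt [-0.0012 -0.0016 -1.    ] w 0.0461 F [ 0.1 -0.1 -1.2] t 5.2
yaw 0.0001 shift [ 0.1347 -0.0004 -0.0009]
```

View pics/w2.png

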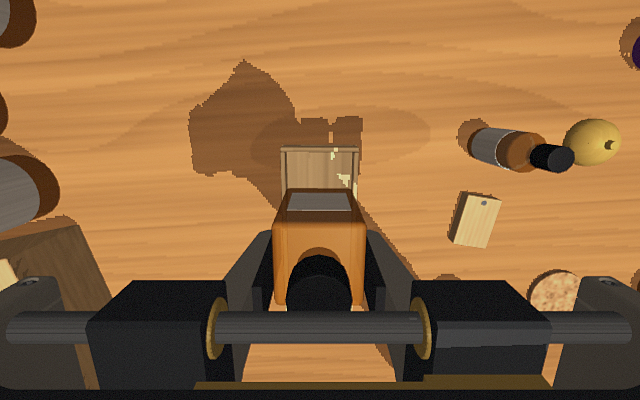

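```bash
python3 - <<'E'
from h import *
for uv,z in [((281,147),.026),((359,146),.026),((288,190),.14),((352,190),.14),((273,213),.21),((366,212),.21)]:
    print(uv,wray("w2",uv,z).round(4))
E
```

```text
(281, 147) [0.6499 0.3293]
(359, 146) [0.646  0.2493]
(288, 190) [0.6331 0.3129]
(352, 190) [0.6304 0.2692]
(273, 213) [0.6406 0.3125]
(366, 212) [0.6385 0.2701]
```

Emit:
move_arm:
  targets: [-1,0.04,-0.005,0,0,-1,0.05,0,0,0,-1,0.03,0,0,0,-1,0.011,0,0,0,-1,0,0,0,0]

```text
time_s: 5.88
tcp_pos: [0.602, 0.295, 0.1308]
ee_rot: [-0.484, -0.515, -0.484, 0.516]
contact_force: [-0.0, 0.2, -1.3]
grip_width: 0.0461
```

```bash
python3 - <<'E'
from h import *
to(.529+.077,.3008-.077*.06,.057,-93.5)
E
```

```text
tcp [0.602  0.295  0.1308] jaw -93.6 tilt [-2.e-04 -6.e-04 -1.e+00] w 0.0461 F [-0.   0.2 -1.3] t 5.875
yaw -0.0017 shift [ 0.0048  0.0039 -0.0014]
```

Emit:
move_arm:
  targets: [-1,0.003,0,0,0,-1,0,0,0,0,0.3,0,0,0,0,1,0,0,0,0,1,0,0,0,0]

```text
time_s: 6.5
tcp_pos: [0.6018, 0.2963, 0.128]
ee_rot: [0.485, 0.515, 0.484, -0.515]
contact_force: [0.9, 0.0, 0.1]
grip_width: 0.074
```

Emit:
move_arm:
  targets: [1,0,0,0,0,1,-0.02,0,0,0,1,-0.05,0,0,0,1,-0.06,0,0,0,1,0,0,0,0]

```text
time_s: 7.12
tcp_pos: [0.604, 0.2979, 0.2654]
ee_rot: [0.486, 0.519, 0.483, -0.511]
contact_force: [0.6, 0.1, -0.3]
grip_width: 0.0919
```

```bash
python3 - <<'E'
from h import *
to(.4446,-.122,.045,-93.5)
for n in("scene","side"): cv2.imwrite(f"pics/{n}1.png",viewer.snapshot(n)["frame"][:,:,::-1])
a=cv2.imread("pics/scene1.png")[170:400,240:500];b=cv2.imread("pics/side1.png")[240:400,190:370]
cv2.imwrite("pics/m1.png",np.hstack([cv2.resize(a,(440,389)),cv2.resize(b,(360,320)) if 0 else cv2.resize(b,(438,389))[:, :360]]))
E
```

```text
tcp [0.604  0.2979 0.2654] jaw -93.51 tilt [ 0.0109  0.0057 -0.9999] w 0.0919 F [ 0.6  0.1 -0.3] t 7.125
yaw -0.0001 shift [ 0.1514 -0.1335  0.4288]
```

View pics/m1.png

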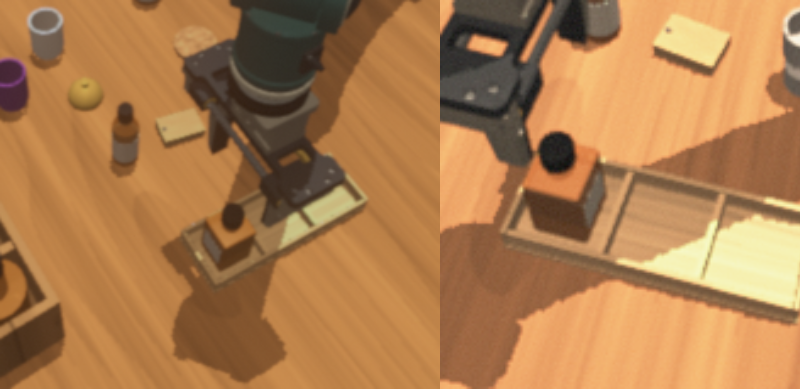

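Emit:
move_arm:
  targets: [1,0,-0.017,0.054,0,1,0,-0.017,0.054,0,1,0,-0.017,0.054,0,1,0,-0.017,0.054,0,1,0,-0.017,0.054,0]

```text
time_s: 7.85
tcp_pos: [0.4987, 0.03, 0.2566]
ee_rot: [-0.484, -0.514, -0.485, 0.516]
contact_force: [0.7, -0.7, -0.4]
grip_width: 0.0916
```

Emit:
move_arm:
  targets: [1,0,-0.016,0.053,0,1,0,-0.016,0.053,0,1,0,-0.016,0.053,0,1,0,0,0,0,1,0,0,0,0]

```text
time_s: 8.48
tcp_pos: [0.4424, -0.1233, 0.2571]
ee_rot: [-0.484, -0.515, -0.485, 0.515]
contact_force: [0.1, -0.4, -0.1]
grip_width: 0.0915
```

```bash
python3 - <<'E'
from h import *
to(.4446,-.122,.045,-93.5)
E
```

```text
tcp [ 0.4424 -0.1233  0.2571] jaw -93.5 tilt [-1.2e-03  8.0e-04 -1.0e+00] w 0.0915 F [ 0.1 -0.4 -0.1] t 8.475
yaw -0.0 shift [ 0.1431  0.0021 -0.0014]
```

Emit:
move_arm:
  targets: [1,0.04,0.002,-0.001,0,1,0.05,0,0,0,1,0.04,0,0,0,1,0.013,0,0,0,1,0,0,0,0]

```text
time_s: 9.1
tcp_pos: [0.4449, -0.1219, 0.1143]
ee_rot: [-0.484, -0.514, -0.485, 0.515]
contact_force: [0.9, 1.3, 0.4]
grip_width: 0.0919
```

Emit:
move_arm:
  targets: [-1,0,0,0,0,-1,0,0,0,0,-1,0,0,0,0,-1,0,0,0,0,-1,0,0,0,0]
  squeeze: 20

```text
time_s: 9.72
tcp_pos: [0.4449, -0.1235, 0.115]
ee_rot: [-0.485, -0.515, -0.484, 0.515]
contact_force: [-0.6, -2.5, 3.9]
grip_width: 0.0473
```

```bash
python3 - <<'E'
from h import *
to(.530-.077,.3008+.077*.06,.19,-93.5)
E
```

```text
tcp [ 0.4449 -0.1235  0.115 ] jaw -93.53 tilt [ 6.e-04 -7.e-04 -1.e+00] w 0.0473 F [-0.6 -2.5  3.9] t 9.725
yaw -0.0006 shift [-0.144  -0.0181 -0.4287]
```

Emit:
move_arm:
  targets: [-1,-0.03,0,0,0,-1,-0.06,0,0,0,-1,-0.05,0,0,0,-1,0,-0.002,-0.054,0,-1,0,-0.002,-0.054,0]

```text
time_s: 10.35
tcp_pos: [0.4472, -0.0142, 0.2553]
ee_rot: [0.484, 0.516, 0.483, -0.515]
contact_force: [0.8, 0.7, -2.4]
grip_width: 0.0475
```

Emit:
move_arm:
  targets: [-1,0,-0.002,-0.054,0,-1,0,-0.002,-0.054,0,-1,0,-0.002,-0.054,0,-1,0,-0.002,-0.054,0,-1,0,-0.002,-0.054,0]

```text
time_s: 10.98
tcp_pos: [0.4534, 0.2566, 0.2543]
ee_rot: [-0.484, -0.515, -0.484, 0.515]
contact_force: [0.3, 0.2, -1.0]
grip_width: 0.0474
```

Emit:
move_arm:
  targets: [-1,0,-0.004,-0.05,0,-1,0,0,0,0,-1,0,0,0,0]

```text
time_s: 11.35
tcp_pos: [0.4526, 0.3045, 0.2539]
ee_rot: [-0.485, -0.514, -0.484, 0.516]
contact_force: [0.9, -0.7, -1.7]
grip_width: 0.0474
```

```bash
python3 - <<'E'
from h import *
to(.530-.077,.3008+.077*.06,.055,-93.5); wrist("w3")
E
```

```text
tcp [0.4526 0.3045 0.2539] jaw -93.51 tilt [-0.0014 -0.0015 -1.    ] w 0.0474 F [ 0.9 -0.7 -1.7] t 11.35
yaw -0.0001 shift [ 0.1299  0.0004 -0.0009]
```

View pics/w3.png

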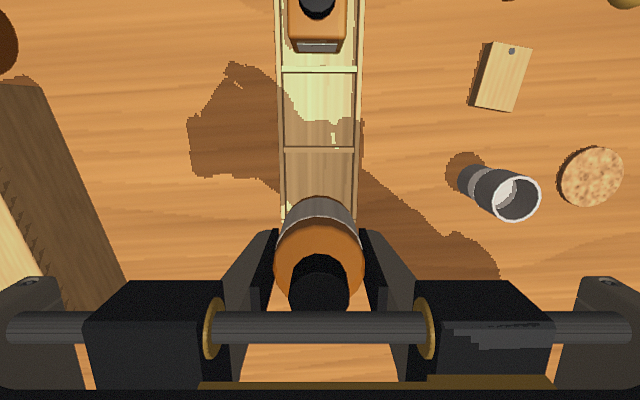

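```bash
python3 - <<'E'
from h import *
A=wray("w3",(319.5,148.5),.026);B=wray("w3",(319.5,69),.026); print(A,B,(A+B)/2,np.linalg.norm(B-A),np.degrees(np.arctan2(*(B-A)[::-1])))
# bottle: front bottom arc apex at z=bottom (.139), shoulder sides
print(wray("w3",(318,197),.139), wray("w3",(274,255),.197),wray("w3",(365,255),.197), "jig",wray("w3",(515,197.5),.078))
E
```

```text
[0.49294991 0.2992357 ] [0.56715264 0.29473441] [0.53005127 0.29698505] 0.07433914041077835 -3.4714287340424854
[0.47473503 0.30193695] [0.46278149 0.32463459] [0.45995626 0.27944906] jig [0.44604215 0.130471  ]
```

Emit:
move_arm:
  targets: [-1,0.04,0,0,0,-1,0.05,0,0,0,-1,0.03,0,0,0,-1,0.012,0,0,0,-1,0,0,0,0]

```text
time_s: 12.02
tcp_pos: [0.4532, 0.3044, 0.1226]
ee_rot: [-0.484, -0.515, -0.484, 0.516]
contact_force: [0.0, 0.5, -1.8]
grip_width: 0.0475
```

```bash
python3 - <<'E'
from h import *
to(.530-.077,.3008+.077*.06,.051,-93.5)
E
```

```text
tcp [0.4532 0.3044 0.1226] jaw -93.58 tilt [-5.e-04 -7.e-04 -1.e+00] w 0.0475 F [ 0.   0.5 -1.8] t 12.025
yaw -0.0014 shift [ 0.0026 -0.0003 -0.001 ]
```

Emit:
move_arm:
  targets: [-1,0.0025,0,0,0,-1,0,0,0,0,0.3,0,0,0,0,1,0,0,0,0,1,0,0,0,0]

```text
time_s: 12.65
tcp_pos: [0.4531, 0.3054, 0.1205]
ee_rot: [0.485, 0.515, 0.484, -0.515]
contact_force: [0.2, -0.4, 0.2]
grip_width: 0.0753
```

Emit:
move_arm:
  targets: [1,0,0,0,0,1,-0.02,0,0,0,1,-0.05,0,0,0,1,-0.06,0,0,0,1,0,0,0,0]

```text
time_s: 13.28
tcp_pos: [0.4547, 0.3069, 0.2549]
ee_rot: [0.485, 0.518, 0.484, -0.512]
contact_force: [1.1, -0.4, -0.7]
grip_width: 0.0916
```

```bash
python3 - <<'E'
from h import *
to(.4442,.1300,.06,-93.5)
E
```

```text
tcp [0.4547 0.3069 0.2549] jaw -93.51 tilt [ 0.0081  0.005  -1.    ] w 0.0916 F [ 1.1 -0.4 -0.7] t 13.275
yaw -0.0002 shift [0.1259 0.0003 0.1773]
```

Emit:
move_arm:
  targets: [1,0,0,0.05,0,1,0,0,0.05,0,1,0,0,0.05,0,1,0,0,0.026,0,1,0,0,0,0]

```text
time_s: 13.9
tcp_pos: [0.4418, 0.1275, 0.2493]
ee_rot: [-0.483, -0.515, -0.483, 0.517]
contact_force: [0.3, 0.6, 0.3]
grip_width: 0.0919
```

```bash
python3 - <<'E'
from h import *
to(.4442,.1300,.06,-93.5)
E
```

```text
tcp [0.4418 0.1275 0.2493] jaw -93.74 tilt [-0.0015 -0.0012 -1.    ] w 0.0919 F [0.3 0.6 0.3] t 13.9
yaw -0.0042 shift [ 0.1203  0.0023 -0.0027]
```

Emit:
move_arm:
  targets: [1,0.04,0.002,-0.002,0,1,0.05,0,0,0,1,0.03,0,0,0,1,0,0,0,0]

```text
time_s: 14.4
tcp_pos: [0.4426, 0.1325, 0.128]
ee_rot: [-0.484, -0.513, -0.486, 0.516]
contact_force: [-0.1, 0.1, 0.6]
grip_width: 0.0918
```

Emit:
move_arm:
  targets: [-1,0,0,0,0,-1,0,0,0,0,-1,0,0,0,0,-1,0,0,0,0,-1,0,0,0,0]
  squeeze: 15

```text
time_s: 15.02
tcp_pos: [0.4444, 0.1313, 0.1304]
ee_rot: [0.485, 0.515, 0.484, -0.515]
contact_force: [1.5, -0.1, -2.6]
grip_width: 0.0441
```

```bash
python3 - <<'E'
from h import *
to(.530,.3004,.19,-93.5)
E
```

```text
tcp [0.4444 0.1313 0.1304] jaw -93.52 tilt [ 4.e-04 -2.e-04 -1.e+00] w 0.0441 F [ 1.5 -0.1 -2.6] t 15.025
yaw -0.0004 shift [-0.1286  0.0751 -0.1741]
```

Emit:
move_arm:
  targets: [-1,-0.03,0,0,0,-1,-0.06,0,0,0,-1,-0.05,0,0,0,-1,0,0.019,-0.044,0,-1,0,0.019,-0.044,0]

```text
time_s: 15.65
tcp_pos: [0.4885, 0.2172, 0.2713]
ee_rot: [0.484, 0.516, 0.483, -0.515]
contact_force: [0.9, -0.4, -1.3]
grip_width: 0.0437
```

Emit:
move_arm:
  targets: [-1,0,0.019,-0.044,0,-1,0,0.018,-0.042,0,-1,0,0,0,0,-1,0,0,0,0]

```text
time_s: 16.15
tcp_pos: [0.5293, 0.2998, 0.2693]
ee_rot: [-0.484, -0.514, -0.484, 0.516]
contact_force: [-0.2, -0.3, -1.8]
grip_width: 0.0443
```

```bash
python3 - <<'E'
from h import *
to(.530,.3004,.0665,-93.5); wrist("w4")
E
```

```text
tcp [0.5293 0.2998 0.2693] jaw -93.51 tilt [-0.0016 -0.0015 -1.    ] w 0.0443 F [-0.2 -0.3 -1.8] t 16.15
yaw -0.0001 shift [ 0.1338  0.0007 -0.0007]
```

View pics/w4.png

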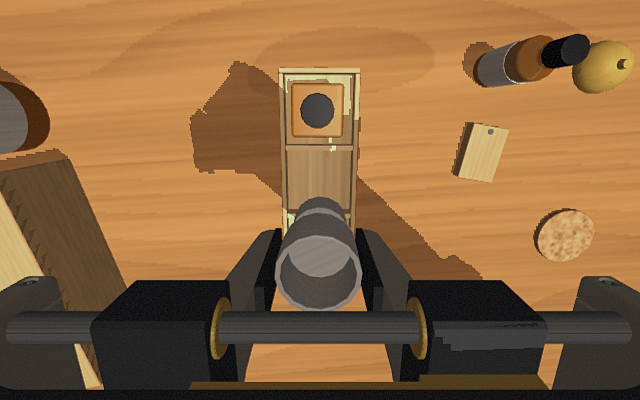

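Emit:
move_arm:
  targets: [-1,0.04,0,0,0,-1,0.05,0,0,0,-1,0.03,0,0,0,-1,0.012,0,0,0,-1,0,0,0,0]

```text
time_s: 16.82
tcp_pos: [0.5298, 0.2998, 0.1382]
ee_rot: [-0.484, -0.515, -0.484, 0.516]
contact_force: [0.4, 0.4, -1.3]
grip_width: 0.0437
```

```bash
python3 - <<'E'
from h import *
to(.530,.3004,.0664,-93.5)
E
```

```text
tcp [0.5298 0.2998 0.1382] jaw -93.56 tilt [-4.e-04 -6.e-04 -1.e+00] w 0.0437 F [ 0.4  0.4 -1.3] t 16.825
yaw -0.001 shift [ 0.0028  0.0001 -0.0006]
```

Emit:
move_arm:
  targets: [-1,0.0025,0,0,0,-1,0,0,0,0,0.3,0,0,0,0,1,0,0,0,0,1,0,0,0,0]

```text
time_s: 17.45
tcp_pos: [0.5299, 0.3006, 0.1359]
ee_rot: [0.484, 0.515, 0.484, -0.515]
contact_force: [0.8, 0.3, -0.7]
grip_width: 0.0714
```

Emit:
move_arm:
  targets: [1,0,0,0,0,1,-0.02,0,0,0,1,-0.05,0,0,0,1,-0.06,0,0,0,1,0,0,0,0]

```text
time_s: 18.08
tcp_pos: [0.5318, 0.3024, 0.2725]
ee_rot: [0.485, 0.519, 0.483, -0.511]
contact_force: [-0.2, -0.1, 0.2]
grip_width: 0.0917
```

```bash
python3 - <<'E'
from h import *
to(.6355,.1126,.058,-90)
E
```

```text
tcp [0.5318 0.3024 0.2725] jaw -93.5 tilt [ 0.0101  0.0056 -0.9999] w 0.0917 F [-0.2 -0.1  0.2] t 18.075
yaw -0.0611 shift [0.1455 0.1037 0.1898]
```

Emit:
move_arm:
  targets: [1,0,0,0,-0.061,1,0,0.026,0.047,0,1,0,0.026,0.047,0,1,0,0.026,0.047,0,1,0,0.026,0.047,0]

```text
time_s: 18.7
tcp_pos: [0.6341, 0.1109, 0.2657]
ee_rot: [-0.5, -0.5, -0.5, 0.5]
contact_force: [0.6, 0.1, 0.3]
grip_width: 0.0918
```

Emit:
move_arm:
  targets: [1,0,0,0,0,1,0,0,0,0]

```text
time_s: 18.95
tcp_pos: [0.6332, 0.1129, 0.2654]
ee_rot: [0.5, 0.5, 0.5, -0.5]
contact_force: [-0.2, 0.1, -0.1]
grip_width: 0.092
```

```bash
python3 - <<'E'
from h import *
to(.6355,.1126,.058,-90); wrist("w5")
E
```

```text
tcp [0.6332 0.1129 0.2654] jaw -90.01 tilt [-1.1e-03  6.0e-04 -1.0e+00] w 0.092 F [-0.2  0.1 -0.1] t 18.95
yaw -0.0001 shift [0.1384 0.0023 0.0003]
```

View pics/w5.png

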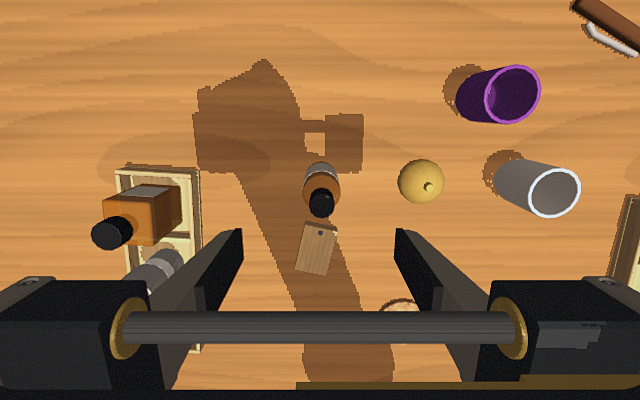

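Emit:
move_arm:
  targets: [1,0.04,0.002,0,0,1,0.05,0,0,0,1,0.04,0,0,0,1,0.008,0,0,0,1,0,0,0,0]

```text
time_s: 19.62
tcp_pos: [0.6357, 0.1139, 0.1283]
ee_rot: [0.5, 0.5, 0.5, -0.499]
contact_force: [0.3, -0.1, -1.0]
grip_width: 0.0916
```

Emit:
move_arm:
  targets: [-1,0,0,0,0,-1,0,0,0,0,-1,0,0,0,0,-1,0,0,0,0,-1,0,0,0,0]
  squeeze: 15

```text
time_s: 20.25
tcp_pos: [0.6357, 0.1124, 0.1277]
ee_rot: [-0.5, -0.5, -0.5, 0.5]
contact_force: [-1.1, 0.6, -0.3]
grip_width: 0.0437
```

```bash
python3 - <<'E'
from h import *
c,s=np.cos(.0534),np.sin(.0534)
for q in(-.0385,.0385): to(.5336+q*c,-.2929+q*s,.2,-87)
print(wray("w5",(321,203),.115),wray("w5",(554.5,192),.068))
E
```

```text
tcp [0.6357 0.1124 0.1277] jaw -90.02 tilt [ 0. -0. -1.] w 0.0437 F [-1.1  0.6 -0.3] t 20.25
yaw -0.0528 shift [-0.1413 -0.1617  0.3995]
tcp [0.6357 0.1124 0.1277] jaw -90.02 tilt [ 0. -0. -1.] w 0.0437 F [-1.1  0.6 -0.3] t 20.25
yaw -0.0528 shift [-0.1413 -0.0847  0.3994]
[0.64025654 0.1096265 ] [ 0.63652748 -0.11132806]
```

Emit:
move_arm:
  targets: [-1,0,0,0,0,-1,0,0,0,0,-1,0,0,0,0]

```text
time_s: 20.62
tcp_pos: [0.6357, 0.1124, 0.1276]
ee_rot: [-0.5, -0.5, -0.5, 0.5]
contact_force: [0.4, 0.1, 0.5]
grip_width: 0.0355
```

Emit:
move_arm:
  targets: [-1,-0.03,0,0,0,-1,-0.06,0,0,0,-1,-0.05,0,0,0,-1,0,0,0,-0.053,-1,0,-0.011,0.05,0]

```text
time_s: 21.25
tcp_pos: [0.6272, 0.0667, 0.2686]
ee_rot: [0.515, 0.486, 0.515, -0.483]
contact_force: [0.3, -1.0, -2.0]
grip_width: 0.0358
```

Emit:
move_arm:
  targets: [-1,0,-0.011,0.05,0,-1,0,-0.011,0.05,0,-1,0,-0.011,0.05,0,-1,0,-0.011,0.05,0,-1,0,-0.01,0.05,0]

```text
time_s: 21.88
tcp_pos: [0.586, -0.1919, 0.2675]
ee_rot: [0.513, 0.487, 0.513, -0.487]
contact_force: [0.8, 0.3, -1.1]
grip_width: 0.0356
```

Emit:
move_arm:
  targets: [-1,0,-0.01,0.05,0,-1,0,-0.01,0.05,0,-1,0,0,0,0,-1,0,0,0,0]

```text
time_s: 22.38
tcp_pos: [0.5719, -0.2907, 0.2673]
ee_rot: [0.513, 0.487, 0.513, -0.486]
contact_force: [0.2, 1.2, -1.3]
grip_width: 0.0353
```

```bash
python3 - <<'E'
from h import *
c,s=np.cos(.0534),np.sin(.0534)
q=.0385; to(.5336+q*c,-.2929+q*s,.0635,-87); wrist("w6")
E
```

```text
tcp [ 0.5719 -0.2907  0.2673] jaw -86.97 tilt [-4.0e-04  1.2e-03 -1.0e+00] w 0.0353 F [ 0.2  1.2 -1.3] t 22.375
yaw 0.0005 shift [1.348e-01 1.000e-04 2.000e-04]
```

View pics/w6.png

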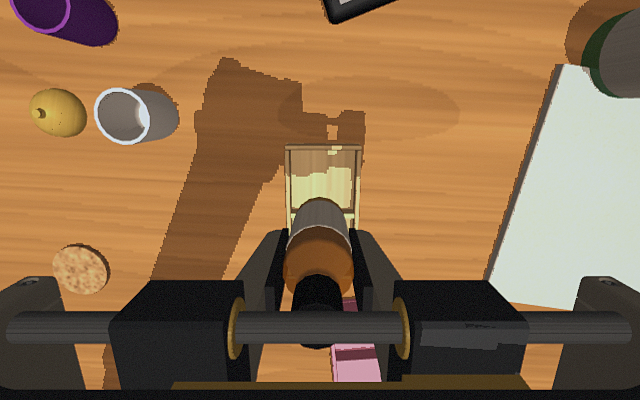

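```bash
python3 - <<'E'
from h import *
A=wray("w6",(285.5,146),.026);B=wray("w6",(362,146),.026);print(A,B,(A+B)/2,np.degrees(np.arctan2(*(B-A)[::-1])),"bottle far bottom",wray("w6",(320.5,197),.14))
print("divider",wray("w6",(352,213),.026))
E
```

```text
[ 0.61175498 -0.25510942] [ 0.61597013 -0.3352288 ] [ 0.61386256 -0.29516911] -86.98839366607213 bottle far bottom [ 0.59070625 -0.29239135]
divider [ 0.54143479 -0.33090492]
```

Emit:
move_arm:
  targets: [-1,0.04,0,0.003,0,-1,0.05,0,0,0,-1,0.03,0,0,0,-1,0.012,0,0,0,-1,0,0,0,0]

```text
time_s: 23.05
tcp_pos: [0.5725, -0.2933, 0.1356]
ee_rot: [0.513, 0.486, 0.514, -0.486]
contact_force: [0.5, 0.1, -0.1]
grip_width: 0.0361
```

```bash
python3 - <<'E'
from h import *
to(.572,-.294,.0636,-87)
E
```

```text
tcp [ 0.5725 -0.2933  0.1356] jaw -86.88 tilt [-3.e-04  7.e-04 -1.e+00] w 0.0361 F [ 0.5  0.1 -0.1] t 23.05
yaw 0.0021 shift [ 0.003  -0.0006  0.0007]
```

Emit:
move_arm:
  targets: [-1,0.003,0,0,0,-1,0,0,0,0,0.1,0,0,0,0,1,0,0,0,0,1,0,0,0,0]

```text
time_s: 23.68
tcp_pos: [0.5722, -0.2946, 0.133]
ee_rot: [0.513, 0.487, 0.513, -0.487]
contact_force: [0.2, -0.3, -0.1]
grip_width: 0.0637
```

Emit:
move_arm:
  targets: [1,0,0,0,0,1,-0.02,0,0,0,1,-0.05,0,0,0,1,-0.06,0,0,0,1,0,0,0,0]

```text
time_s: 24.3
tcp_pos: [0.5748, -0.2952, 0.27]
ee_rot: [0.517, 0.488, 0.509, -0.485]
contact_force: [0.7, -1.0, -0.1]
grip_width: 0.092
```

```bash
python3 - <<'E'
from h import *
to(.634,-.109,.05,-87)
E
```

```text
tcp [ 0.5748 -0.2952  0.27  ] jaw -86.98 tilt [ 0.0108 -0.0053 -0.9999] w 0.092 F [ 0.7 -1.  -0.1] t 24.3
yaw 0.0003 shift [ 0.151   0.0689 -0.1829]
```

Emit:
move_arm:
  targets: [1,0,0.017,-0.046,0,1,0,0.017,-0.046,0,1,0,0.017,-0.046,0,1,0,0.017,-0.045,0,1,0,0,0,0]

```text
time_s: 24.92
tcp_pos: [0.6311, -0.1022, 0.2632]
ee_rot: [0.515, 0.485, 0.515, -0.484]
contact_force: [-0.4, 0.1, -0.1]
grip_width: 0.0921
```

Emit:
move_arm:
  targets: [1,0,0,0,0]

```text
time_s: 25.05
tcp_pos: [0.6301, -0.1087, 0.2627]
ee_rot: [0.513, 0.486, 0.513, -0.487]
contact_force: [-0.1, -0.6, -0.3]
grip_width: 0.0918
```

```bash
python3 - <<'E'
from h import *
to(.634,-.109,.05,-87)
E
```

```text
tcp [ 0.6301 -0.1087  0.2627] jaw -86.99 tilt [-6.e-04 -8.e-04 -1.e+00] w 0.0918 F [-0.1 -0.6 -0.3] t 25.05
yaw 0.0002 shift [0.1437 0.0039 0.0005]
```

Emit:
move_arm:
  targets: [1,0.04,0.004,0,0,1,0.05,0,0,0,1,0.04,0,0,0,1,0.013,0,0,0,1,0,0,0,0]

```text
time_s: 25.68
tcp_pos: [0.6341, -0.109, 0.1195]
ee_rot: [0.512, 0.487, 0.513, -0.487]
contact_force: [0.5, -0.2, 0.8]
grip_width: 0.0918
```

Emit:
move_arm:
  targets: [-1,0,0,0,0,-1,0,0,0,0,-1,0,0,0,0,-1,0,0,0,0,-1,0,0,0,0]
  squeeze: 15

```text
time_s: 26.3
tcp_pos: [0.6346, -0.1084, 0.1201]
ee_rot: [0.513, 0.487, 0.513, -0.487]
contact_force: [-1.1, -1.9, 2.5]
grip_width: 0.0499
```

```bash
python3 - <<'E'
from h import *
c,s=np.cos(.0534),np.sin(.0534)
q=-.0385; to(.5338+q*c,-.2940+q*s,.19,-87)
E
```

```text
tcp [ 0.6346 -0.1084  0.1201] jaw -87.0 tilt [ 5.e-04 -9.e-04 -1.e+00] w 0.0499 F [-1.1 -1.9  2.5] t 26.3
yaw 0.0001 shift [-0.1389 -0.1488  0.1801]
```

Emit:
move_arm:
  targets: [-1,-0.03,0,0,0,-1,-0.06,0,0,0,-1,-0.06,0,0,0,-1,0,-0.05,0.02,0,-1,0,-0.05,0.04,0]

```text
time_s: 26.92
tcp_pos: [0.538, -0.1706, 0.2702]
ee_rot: [0.514, 0.486, 0.514, -0.485]
contact_force: [0.0, -1.0, -1.4]
grip_width: 0.0498
```

Emit:
move_arm:
  targets: [-1,0,-0.049,0.03,0,-1,0,0,0.045,0,-1,0,0,0.045,0,-1,0,0,0,0,-1,0,0,0,0]

```text
time_s: 27.55
tcp_pos: [0.4961, -0.2936, 0.2692]
ee_rot: [0.513, 0.487, 0.514, -0.486]
contact_force: [0.3, 0.5, -2.4]
grip_width: 0.0497
```

```bash
python3 - <<'E'
from h import *
c,s=np.cos(.0534),np.sin(.0534)
q=-.0385; to(.5338+q*c,-.2940+q*s,.0561,-87); wrist("w7")
E
```

```text
tcp [ 0.4961 -0.2936  0.2692] jaw -86.96 tilt [-7.0e-04  1.3e-03 -1.0e+00] w 0.0497 F [ 0.3  0.5 -2.4] t 27.55
yaw 0.0008 shift [ 0.1441 -0.0009  0.0025]
```

View pics/w7.png

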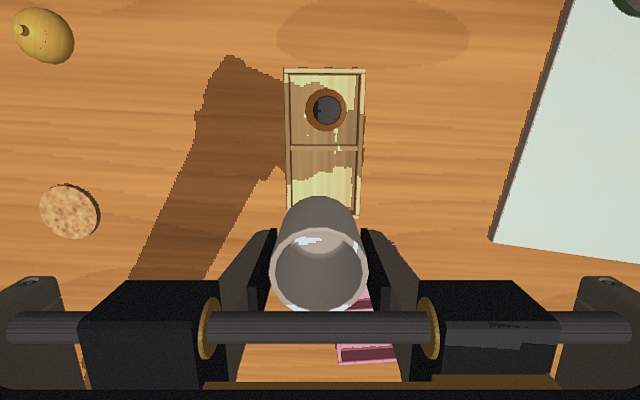

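Emit:
move_arm:
  targets: [-1,0.04,-0.001,0.003,0,-1,0.05,0,0,0,-1,0.04,0,0,0,-1,0.012,0,0,0,-1,0,0,0,0]

```text
time_s: 28.22
tcp_pos: [0.4959, -0.2966, 0.1279]
ee_rot: [0.513, 0.486, 0.513, -0.486]
contact_force: [-0.5, -0.5, -1.5]
grip_width: 0.0504
```

```bash
python3 - <<'E'
from h import *
c,s=np.cos(.0534),np.sin(.0534)
q=-.0385; to(.5338+q*c,-.2940+q*s,.0561,-87)
E
```

```text
tcp [ 0.4959 -0.2966  0.1279] jaw -86.89 tilt [ 1.e-04  5.e-04 -1.e+00] w 0.0504 F [-0.5 -0.5 -1.5] t 28.225
yaw 0.0019 shift [ 0.0028 -0.0006 -0.0006]
```

Lower the last millimetres, release, rise and back off to the start side so the cameras see.

Emit:
move_arm:
  targets: [-1,0.003,0,0,0,-1,0,0,0,0,0.3,0,0,0,0,1,0,0,0,0,1,0,0,0,0]

```text
time_s: 28.85
tcp_pos: [0.4954, -0.2976, 0.1249]
ee_rot: [0.513, 0.487, 0.513, -0.487]
contact_force: [-0.0, 0.4, -0.2]
grip_width: 0.0773
```

Emit:
move_arm:
  targets: [1,0,0,0,0,1,-0.02,0,0,0,1,-0.05,0,0,0,1,-0.06,0,0,0,1,-0.06,0,0,0]

```text
time_s: 29.48
tcp_pos: [0.4952, -0.2972, 0.318]
ee_rot: [0.514, 0.487, 0.513, -0.486]
contact_force: [0.7, 0.1, 0.0]
grip_width: 0.0922
```

Emit:
move_arm:
  targets: [1,0,-0.03,0.05,0,1,0,-0.03,0.05,0,1,0,-0.03,0.05,0,1,0,-0.03,0.05,0,1,0,0,0,0]

```text
time_s: 30.1
tcp_pos: [0.3816, -0.5083, 0.3156]
ee_rot: [0.511, 0.488, 0.51, -0.49]
contact_force: [0.2, 0.7, -0.3]
grip_width: 0.0918
```

```bash
python3 - <<'E'
from h import *
to(.3,-.6,.3,-87)
for n in("scene","side"): cv2.imwrite(f"pics/{n}9.png",viewer.snapshot(n)["frame"][:,:,::-1])
a=cv2.imread("pics/scene9.png")[90:350,220:480];b=cv2.imread("pics/side9.png")[110:380,210:410]
cv2.imwrite("pics/end.png",np.hstack([cv2.resize(a,None,fx=1.7,fy=1.7,interpolation=2)[:442],cv2.resize(b,None,fx=1.7,fy=1.7,interpolation=2)[:442]]))
E
```

```text
tcp [ 0.3816 -0.5083  0.3156] jaw -87.5 tilt [-0.0012 -0.0027 -1.    ] w 0.0918 F [ 0.2  0.7 -0.3] t 30.1
yaw -0.0088 shift [-0.0534 -0.0863  0.0873]
```

View pics/end.png

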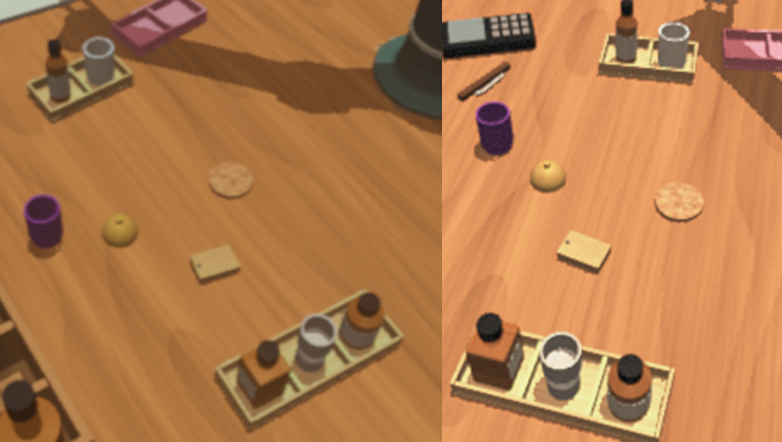

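All five items stand upright in their compartments, and the coaster, tag pad, bell and purple cup look unmoved. I'll check that numerically, then hand in.

```bash
python3 - <<'E'
from h import *
for n in("scene","side"):
    a=cv2.imread(f"pics/{n}0.png",0).astype(int);b=cv2.imread(f"pics/{n}9.png",0).astype(int)
    for o,P in {"coaster":(.44,.0045,.004),"tag":(.55,.12,.008),"bell":(.632,.003,.015),"purple":(.722,-.054,.04)}.items():
        u,v=proj(n,np.array(P))[0].astype(int); A=a[v-12:v+13,u-14:u+15].astype(np.float32);B=b[v-12:v+13,u-14:u+15].astype(np.float32)
        print(n,o,np.round(cv2.phaseCorrelate(A,B)[0],2))
s=st()[0];print(np.abs(s["joint_vel"]).max()); print(bot.finish_job())
E
```

```text
scene coaster [0.13 0.35]
scene tag [-0.02  0.62]
scene bell [0.09 0.54]
scene purple [-0.11  0.43]
side coaster [-0.08  0.48]
side tag [-0.02  0.49]
side bell [-0.08  0.61]
side purple [-0.06  0.55]
0.03259016038771459
the job is handed in; nothing more can be done
None
```

Both gift kits are made up and the job is handed in, at about 30 s of the 120 s allowed.

- **Three-compartment tray:** the square bottle is in the far end, the steel jigger in the middle and the stubby bottle in the near end.
- **Two-compartment tray:** the tall bottle is in the far compartment and the white cup in the near one. I used the pale tray and left the pink one and the purple cup alone.

**Last checks:** the final scene and side pictures show all five items upright, one to a compartment, with the gripper open and clear of everything. The coaster, tag pad, bell and purple cup match the first pictures to within about 0.6 pixel. That shift is the same for all four, mostly along the image rows, so I read it as a measuring offset rather than movement.

**Disagreement:** the wrist camera placed things about 3–4 mm to the side of where the two fixed cameras did. I allowed for this when placing. No check failed, and the forces I read after each move stayed under 5 N.

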